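Slide a glass panel carrier onto its narrow stand

TASK

The blue-edged carrier with the bird panel belongs on the blue stand. Without lifting or tipping it, push it along the raised board until it is in line with the blue stand, and on off the board onto the stand's narrow beam, so that it sits centred and square on the beam with its front edge up against the upright stop. Do not disturb the yellow-edged butterfly carrier on its yellow stand.

Things in the scene. Friction and masses are not known exactly. Their poses are not given: they have to be found in the camera images.
- bird_carrier: loose flat plate, 112 x 166 x 14 mm (x, y, z), blue edges, white top, glass bird panel fixed on it (relief to 10 mm, inside the outline); 0.3 to 0.65 kg, slides under a push of a few newtons. Lies flat on the board, turned up to 0.2 rad from it. Origin: centre of its underside; x across its short side (towards the stands), y along its long side, z up.
- blue_stand: fixed narrow blue stand: flat beam 44 mm wide (y), 128 mm long (x), top 48 mm above the table; at its far (+x) end an upright stop as wide as the beam, 24 mm above it, face 56.5 mm from the origin. Origin: on the table under the beam's middle (below the middle of a carrier at home); x along the beam away from the board, z up. Empty: the bird carrier's place.
- red_stand: fixed narrow red stand: flat beam 44 mm wide (y), 128 mm long (x), top 48 mm above the table; at its far (+x) end an upright stop as wide as the beam, 24 mm above it, face 56.5 mm from the origin. Origin: on the table under the beam's middle (below the middle of a carrier at home); x along the beam away from the board, z up. Empty, not used.
- yellow_stand: fixed narrow yellow stand: flat beam 44 mm wide (y), 128 mm long (x), top 48 mm above the table; at its far (+x) end an upright stop as wide as the beam, 24 mm above it, face 56.5 mm from the origin. Origin: on the table under the beam's middle (below the middle of a carrier at home); x along the beam away from the board, z up. Carries the butterfly carrier.
- butterfly_carrier: loose flat carrier plate, 112 x 166 x 14 mm (x, y, z), yellow edges, with a glass butterfly panel; rests on the yellow stand. Origin: centre of its underside. Leave it alone.
- board: fixed wooden board, 135 mm deep (x), 550 mm long (y), flat rimless top 50 mm above the table. Origin: on the table under its middle; x points to the stands, y along its length. Three stands in any order, parallel to it, about 200 mm apart, their origins 137.5 mm ahead along its x; 6 mm gap between board and beams; a carrier at home clears the board by 14 mm.

How it is judged:
By the outcome, as a careful person would: the job done as asked, in the order asked, and still so for the second after the job is handed in, with the robot touching nothing.
It also fails if it takes over 51 s, if anything falls off the work surface, if the arm or the gripper's body presses on something with over 40 N, if the wrist force passes 120 N, or if a joint passes its speed limit or range.

ROBOT

A 6-joint arm with a two-finger parallel gripper is mounted at the origin on the work surface; the furniture and walls round the work are solid. World frame = base frame: x ahead of the robot, y to its left, z up, the work surface at z = 0. Lengths are in m, angles in degrees, forces in N, time in s.
With the tool pointing down it reaches from about 0.325 to 0.85 m from the base axis. Payload 15.5 kg.
Tool frame: the origin (TCP) lies at the very end of the fingers, on their centre line; the grasp point (between the pads) lies arm.grip_depth behind it (arm.grip_depth is the distance from the TCP to the grasp point, in m); z points along the fingers, y is the line along which they close (so a half turn about z gives the same grasp; the last joint's range is limited). The gripper opens to 91 mm and grips with 3 to 60 N. Pads are 32 mm wide; open, the fingers measure 118 mm over their backs; the gripper's body (76 mm by 178 mm) begins 60 mm behind the grasp point.
Start: joints at [-71.19, 28.281, 77.091, -0, 74.628, -5.472], TCP at [0.257, -0.57, 0.214] pointing down, gripper open.
Joint ranges: [-166.48, 166.48], [-47.26, 123.95], [12.59, 153.08], [-70.14, 250.14], [6.76, 159.57], [-176.63, 176.63]. Speed limits (degrees/s): [108.29, 108.29, 147.25, 172.46, 172.46, 172.46].

INTERFACE

Orientations are given as a 3x3 rotation matrix whose columns are the frame's x, y, z axes.
In Python, from rig import arm, eyes, job gives the robot as it stands (arm), with the cameras (eyes) and the job (job). Calls block until the motion is done:
- arm.move_to(position, orientation): joint-space move of the TCP to a pose.
- arm.move_l(position, orientation=None, feed=0.15): straight line of the TCP; orientation=None keeps the orientation; feed is the mean speed in m/s.
- arm.move_joints(angles): joint-space move.
- arm.grip(opening): finger opening in m; the grip force is fixed at half the most; returns when the fingers have stopped.
- arm.sleep(seconds).
- arm.solve_ik(position, orientation): joint angles nearest the present ones, or None.
- eyes.snapshot(name): name is "scene" or "side" or "wrist"; returns the picture (400x640x3 uint8, red, green, blue); there is no depth.
- eyes.get_calibration(name): a dict with "intrinsics" (3x3 intrinsics, pixels), "cam_to_world" (4x4, takes a point from camera to world coordinates). Camera axes: x right, y down, z forward; pixel columns grow to the right and rows downward; lengths in m; the calibration is good to about 2 mm. A picture is of the moment at which its call begins: read the wrist's pose just before it. get_calibration takes no time and is no camera call; for the wrist camera it gives the pose at the moment of the call.
A pose or a line that the arm cannot do raises arm.Unreachable and nothing moves.
- job.sign_off(): hands the job in; it is judged then, once.
Readings, each from a call of its own:
- arm.current_t(): time.
- arm.current_joint_positions(): joint angles.
- arm.current_dq(): joint speeds.
- arm.current_tau(): joint torques, N m.
- arm.current_ee_pos(): TCP position.
- arm.current_tool_rot(): TCP orientation.
- arm.current_force(): force on the tool from outside, world axes, zero at the start.
- arm.current_torque(): the same for the moment, N m.
- arm.current_width(): finger opening in m.
- arm.current_grasp_force(): force on a finger pad.
Only numpy, scipy, OpenCV 4.12 (cv2) and the standard library are available. Lean on these libraries where they do the work, as an engineer would, in place of code of your own. Each camera call takes 0.05 s, during which the arm holds its last target. There are 200 camera calls.

## Working session

There is one attempt and no reset: what is moved stays moved. The work goes in short steps, each a Python script; the robot and the scene stay as the last script left them, time stands still between calls to the robot, and variables do not carry over. Pictures are saved under pics/ and viewed, at most 10 in all, crops included, and the job is handed in when it is done.

```bash
mkdir -p pics; ls
python3 - <<'E'
from rig import arm, eyes, job
import cv2,numpy as np
for n in("scene","side","wrist"):
    cv2.imwrite(f"pics/{n}0.png",eyes.snapshot(n)[:,:,::-1])
    c=eyes.get_calibration(n);print(n,c["intrinsics"].round(1).tolist(),c["cam_to_world"].round(4).tolist())
print(arm.grip_depth,arm.current_t())
a=cv2.imread("pics/scene0.png");b=cv2.imread("pics/side0.png")
E
```

```text
pics
rig.py
scene [[390.2, 0.0, 323.3], [0.0, 390.2, 192.8], [0.0, 0.0, 1.0]] [[-0.8525, -0.2646, 0.4509, 0.12], [-0.5228, 0.4313, -0.7353, 0.677], [0.0001, -0.8625, -0.506, 0.4836], [0.0, 0.0, 0.0, 1.0]]
side [[475.4, 0.0, 323.9], [0.0, 475.4, 197.0], [0.0, 0.0, 1.0]] [[-0.9384, -0.1644, 0.304, 0.242], [-0.3455, 0.4275, -0.8354, 0.775], [0.0073, -0.889, -0.4579, 0.4706], [0.0, 0.0, 0.0, 1.0]]
wrist [[303.5, 0.0, 313.8], [0.0, 303.5, 202.5], [0.0, 0.0, 1.0]] [[0.4116, -0.8742, -0.2577, 0.3301], [-0.9114, -0.3951, -0.1154, -0.5364], [-0.0009, 0.2824, -0.9593, 0.385], [0.0, 0.0, 0.0, 1.0]]
0.0188 0.15
```

View pics/scene0.png

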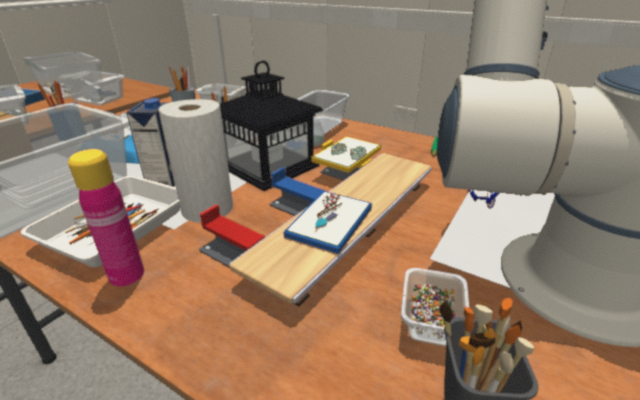

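View pics/side0.png

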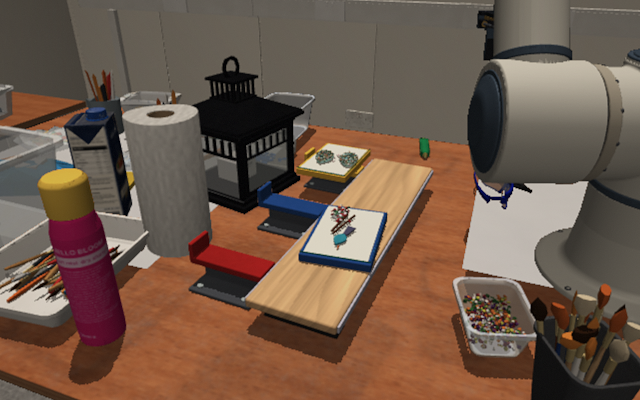

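The scene and side views both show the board running from about (300,320) to (410,160) in side. The blue-edged carrier is on it around (343,238). The blue stand is in the middle (288,210), red is nearer (235,262), and yellow with the butterfly is at the far end (335,162). I'll enlarge both to read exact corners.

Run:
```python
import cv2
for n,(x,y) in dict(side=(184,140),scene=(195,128)).items():
    a=cv2.imread(f"pics/{n}0.png")[y:y+200,x:x+260]
    cv2.imwrite(f"pics/{n}0c.png",cv2.resize(a,None,fx=3,fy=3,interpolation=cv2.INTER_CUBIC))
```

```text
(no output)
```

View pics/side0c.png

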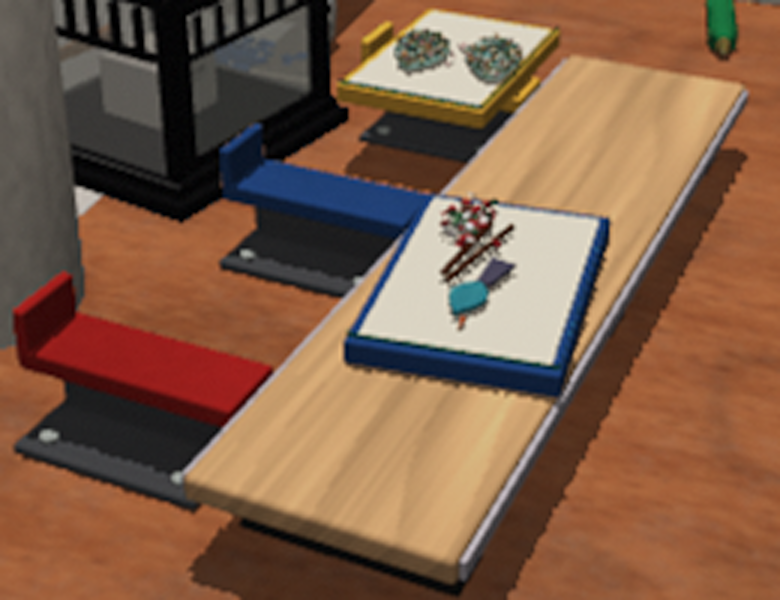

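View pics/scene0c.png

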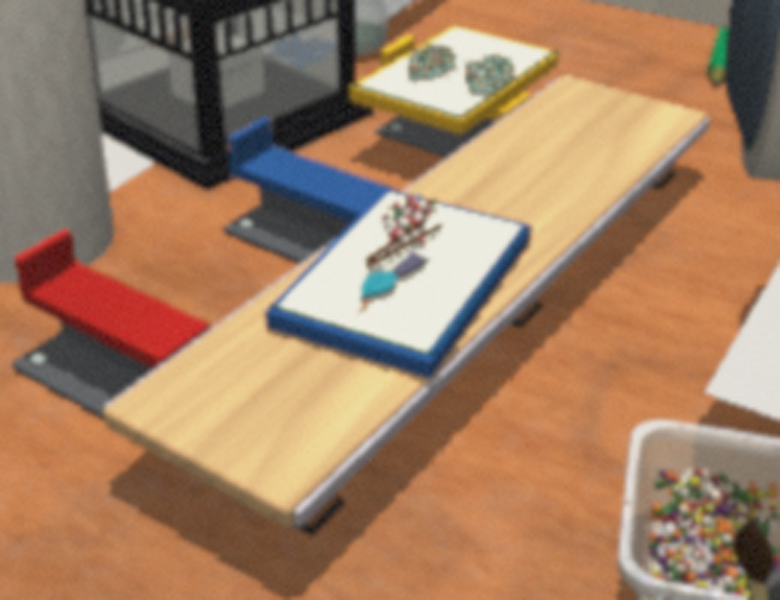

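Corners read off the crops are usable. In the side crop the carrier top is at (347,346), (565,378), (607,220), (432,196) and the board at (187,480), (462,570), (568,57), (746,90). The blue stop's top is at (222,148)–(262,124). Next I'll fit poses by least squares.

```bash
cat > h.py <<'E'
import numpy as np
from rig import arm, eyes, job
from scipy.optimize import least_squares
CAL={n:eyes.get_calibration(n) for n in("scene","side")}
OFF=dict(side=(184,140),scene=(195,128))
def R2(a): return np.array([[np.cos(a),-np.sin(a)],[np.sin(a),np.cos(a)]])
def proj(n,P):
    c=CAL[n];T=np.linalg.inv(c["cam_to_world"]);q=(P@T[:3,:3].T+T[:3,3])@c["intrinsics"].T
    return q[:,:2]/q[:,2:]
def pix(n,l): return (np.array(l,float)-1)/3+OFF[n]
def fit(obs,loc,z,x0,yaw=None):
    """obs {cam: crop pixels}, loc local xy, z heights; returns x,y,yaw, rms px"""
    loc=np.array(loc,float);z=np.broadcast_to(z,len(loc))
    def f(p):
        a=p[2] if yaw is None else yaw
        P=np.c_[loc@R2(a).T+p[:2],z]
        return np.concatenate([(proj(n,P)-pix(n,o)).ravel() for n,o in obs.items()])
    s=least_squares(f,x0,loss="soft_l1");return s.x,np.sqrt(np.mean(f(s.x)**2))
def rect(a,b): # near(+y): +x(left in picture), -x ; far: -x, +x
    return [(a/2,b/2),(-a/2,b/2),(-a/2,-b/2),(a/2,-b/2)]
E
python3 - <<'E'
from h import *
for cams in(["side","scene"],["side"],["scene"]):
    pick=lambda d:{k:d[k] for k in cams}
    B,e=fit(pick(dict(side=[(187,480),(462,570),(746,90),(568,57)],scene=[(106,410),(296,518),(708,122),(568,77)])),rect(.135,.55),.05,[.5,0,0]);print("board",B,e)
    C,e=fit(pick(dict(side=[(347,346),(565,384),(607,220),(432,196)],scene=[(268,318),(432,362),(529,230),(400,190)])),rect(.112,.166),.064,[.5,0,0]);print("carrier",C,e)
    def stand(nm,o,loc,z):
        S,e=fit(pick(o),loc,z,[.6,0,B[2]],B[2]); print(nm,"in board frame",(S[:2]-B[:2])@R2(B[2]),S[:2],e)
    stand("blue",dict(side=[(222,148),(262,124)],scene=[(229,154),(270,120)]),[(.064,.022),(.064,-.022)],.072)
    stand("red",dict(side=[(15,312),(70,274),(228,418),(270,370)],scene=[(17,262),(72,232),(158,363),(208,326)]),[(.064,.022),(.064,-.022),(-.064,.022),(-.064,-.022)],[.072,.072,.048,.048])
    stand("yel carrier",dict(side=[(340,85),(487,115),(558,30),(432,10)],scene=[(352,90),(467,122),(557,55),(455,27)]),rect(.112,.166),.062)
E
```

```text
board [ 0.43020014  0.0625321  -0.06065651] 0.9940706718394526
carrier [0.43273915 0.13878155 0.08639825] 1.5093862772750808
blue in board frame [ 0.13488885 -0.0036543 ] [0.5646194  0.05070765] 1.961678285677586
red in board frame [0.1388548  0.20049067] [0.58095319 0.25423677] 1.2905396277463344
yel carrier in board frame [ 0.13525337 -0.20750282] [ 0.5526261  -0.15278809] 0.7903138678521985
board [ 0.43055686  0.06310376 -0.05988769] 0.7047246408849226
carrier [0.43284303 0.13889892 0.09111258] 0.997002706056021
blue in board frame [ 0.13722873 -0.00976756] [0.56695498 0.04514031] 0.7442688904012928
red in board frame [0.13901211 0.19941133] [0.58125491 0.25383745] 1.350399853132368
yel carrier in board frame [ 0.13498517 -0.2099524 ] [ 0.55273399 -0.15455137] 0.7827698224113393
board [ 0.42930028  0.06211196 -0.06245702] 1.1601974090463414
carrier [0.4319753  0.13727128 0.0617239 ] 1.8313014871126578
blue in board frame [0.12580857 0.0096685 ] [0.55546702 0.06390909] 1.4840052637425805
red in board frame [0.1390614  0.20163087] [0.58067561 0.25466997] 1.2033114090225772
yel carrier in board frame [ 0.13637488 -0.2051408 ] [ 0.55260511 -0.15114089] 0.7339296702201124
```

```bash
cat >> h.py <<'E'
DOWN=np.array([0,0,-1.])
def rot(xa):  # tool x horizontally along xa, z down
    x=np.array([xa[0],xa[1],0.]);x/=np.linalg.norm(x);return np.c_[x,np.cross(DOWN,x),DOWN]
def wpix(K,T,uv,z):
    d=T[:3,:3]@np.linalg.solve(K,[*uv,1.]);o=T[:3,3];return (o+d*(z-o[2])/d[2])[:2]
E
python3 - <<'E'
from h import *
import cv2
R=arm.current_tool_rot();print(R.round(2).tolist())
T=eyes.get_calibration("wrist")["cam_to_world"];print("cam in tool",(R.T@(T[:3,3]-arm.current_ee_pos())).round(3))
p=np.array(arm.current_ee_pos());arm.move_l([p[0]*.72,p[1]*.72,.30],feed=.2)
s=np.sign((R.T@(T[:3,3]-p))[0])
b=-.0605
ang=np.array([np.sin(b),-np.cos(b)])  # -board y
arm.move_to([.44,.13,.30],rot(s*ang))
print(s,arm.current_joint_positions(),arm.current_t())
c=eyes.get_calibration("wrist");im=eyes.snapshot("wrist")
np.savez("w1.npz",K=c["intrinsics"],T=c["cam_to_world"])
cv2.imwrite("pics/w1.png",im[:,:,::-1])
E
```

```text
[[0.91, 0.41, -0.0], [0.41, -0.91, 0.0], [0.0, -0.0, -1.0]]
cam in tool [ 0.08  -0.    -0.171]
1.0 [ 8.94991030e+00  9.81429464e+00  9.16644766e+01 -6.83900070e-03
  7.85233953e+01 -1.67502799e+02] 3.7417
```

View pics/w1.png

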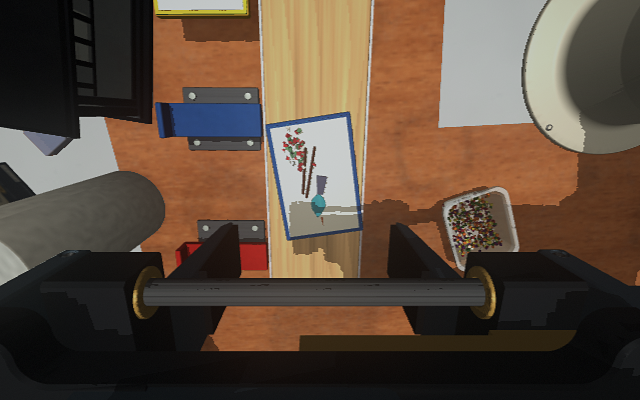

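The wrist view shows the carrier at (265–362, 112–240), the blue beam right of its stop at (157–262, 104–138), and the board's edges near u=262 and u=372. I'll enlarge it to read accurately.

Run:
```python
import cv2
a=cv2.imread("pics/w1.png")[65:250,145:385]
cv2.imwrite("pics/w1c.png",cv2.resize(a,None,fx=3.2,fy=3.2,interpolation=cv2.INTER_CUBIC))
```

```text
(no output)
```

View pics/w1c.png

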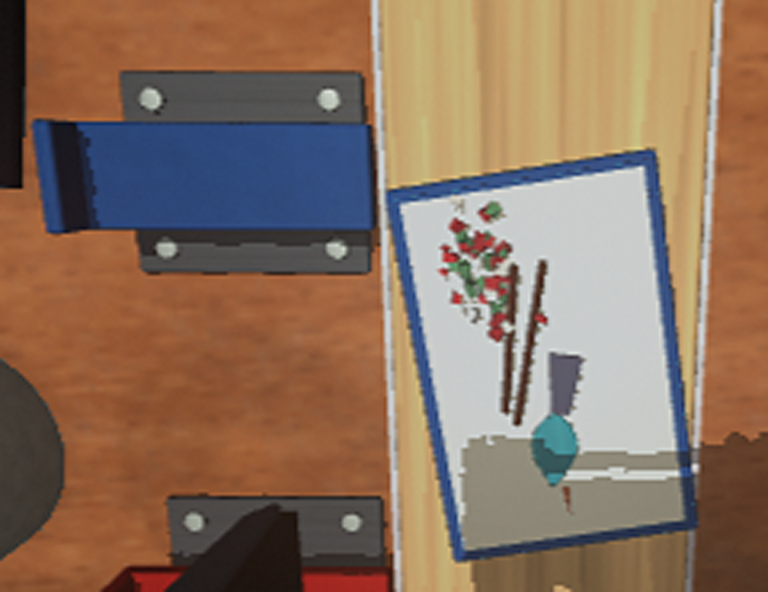

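```bash
cat >> h.py <<'E'
def wfit(f,pts,off,sc,loc,z,x0,yaw=None):
    d=np.load(f);W=[wpix(d["K"],d["T"],(np.array(p,float)+.5)/sc-.5+off,zz) for p,zz in zip(pts,np.broadcast_to(z,len(pts)))]
    W=np.array(W);loc=np.array(loc)
    g=lambda p:(loc@R2(p[2] if yaw is None else yaw).T+p[:2]-W).ravel()
    s=least_squares(g,x0);return s.x,(g(s.x)*1e3).round(1)
E
python3 - <<'E'
from h import *
o=(145,65);a=("w1.npz",);sc=3.2
d=np.load("w1.npz")
E=[wpix(d["K"],d["T"],(np.array(p)+.5)/sc-.5+o,.05) for p in[(374,0),(397,592),(718,0),(690,592)]]
E=np.array(E);print("edges",E.round(4).tolist())
for i in(0,2):
    v=E[i+1]-E[i];print("yaw",np.arctan2(-v[0],v[1]))
C=wfit("w1.npz",[(458,560),(695,527),(654,150),(388,192)],o,sc,rect(.112,.166),.064,[.43,.14,0]);print("carrier",C)
S=wfit("w1.npz",[(368,126),(373,228),(35,120),(50,232),(90,124),(98,228)],o,sc,[(-.064,-.022),(-.064,.022),(.064,-.022),(.064,.022),(.0565,-.022),(.0565,.022)],[.048,.048,.072,.072,.048,.048],[.57,.05,0]);print("blue",S)
E
```

```text
edges [[0.4983, -0.0135], [0.5157, 0.2439], [0.3613, -0.0051], [0.3771, 0.2525]]
yaw -0.06775496667068696
yaw -0.06161101192086822
carrier (array([0.43711073, 0.13713833, 0.08703283]), array([ 1.9,  1.3, -2.1,  1. , -1.4, -1.1,  1.7, -1.1]))
blue (array([ 0.56940688,  0.05049968, -0.06823805]), array([-2.3, -1. , -1.8,  1.5, -0.2, -0.4, -0. ,  0.7,  3. , -1.3,  1.3,
        0.5]))
```

```bash
cat >> h.py <<'E'
B=-.064; S0=np.array([.5675,.0505])
def w(x,y,z): return [*(S0+R2(B)@np.array([x,y])),z]
RY=rot(R2(B)@np.array([0,-1.]))   # tool x (camera) along -y'
E
python3 - <<'E'
from h import *
import cv2
X=-.1377
arm.grip(.070)
arm.move_to(w(X,.202,.13),RY); arm.move_l(w(X,.202,.0545),feed=.12)
print("f0",np.round(arm.current_force(),1))
for y in(.17,.13,.101):
    arm.move_l(w(X,y,.0545),feed=.06); print(y,np.round(arm.current_force(),1),arm.current_t())
arm.move_l(w(X,.108,.0545),feed=.06)
arm.move_l(w(X,.13,.25),feed=.2)
arm.sleep(.1)
c=eyes.get_calibration("wrist");im=eyes.snapshot("wrist")
np.savez("w2.npz",K=c["intrinsics"],T=c["cam_to_world"])
cv2.imwrite("pics/w2.png",im[:,:,::-1])
a=im[:,:,::-1][10:200,130:380]
cv2.imwrite("pics/w2c.png",cv2.resize(a,None,fx=3.1,fy=3.1,interpolation=cv2.INTER_CUBIC))
print(arm.current_t())
E
```

```text
f0 [ 0.6 -0.9 -0.2]
0.17 [ 0.  -1.2  0.3] 6.65
0.13 [-0.3  0.8 -0.2] 7.4667
0.101 [0.5 0.7 0.6] 8.1
9.65
```

View pics/w2c.png

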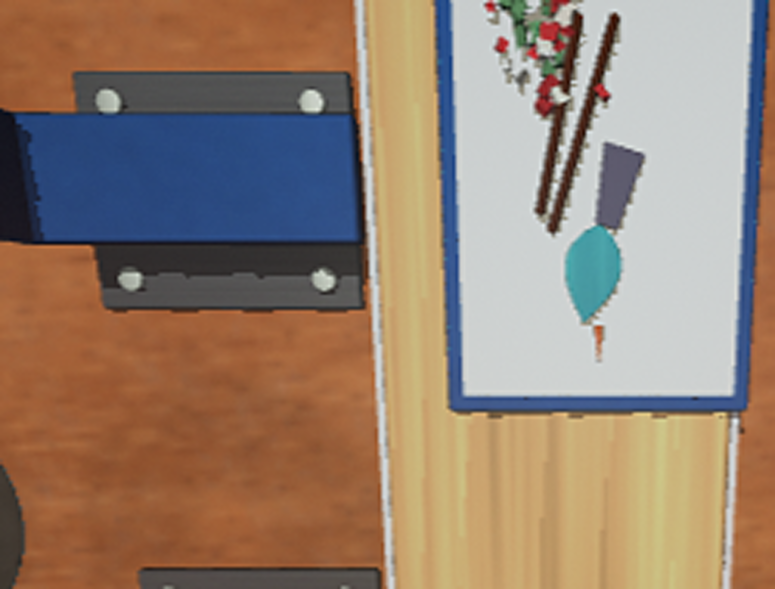

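The carrier now looks square: near edge at crop (450,410)–(745,410), left side u≈436 at the top. The beam is at v=113–242, u≈352–362.

Run:
```python
from h import *
d=np.load("w2.npz")
P=lambda p,z:wpix(d["K"],d["T"],(np.array(p)+.5)/3.1-.5+(130,10),z)
inS=lambda q:((q-S0)@R2(B)*1e3).round(1)
for n,p,z in[("beam far R",(352,113),.048),("beam near R",(362,242),.048),("beam far L",(25,113),.048),("beam near L",(38,242),.048),
 ("car nearL",(450,410),.064),("car nearR",(745,410),.064),("car sideL",(436,0),.064),("sideR",(767,0),.064),("board L",(359,0),.05),("board L2",(386,588),.05),("boardR",(727,588),.05)]:print(n,inS(P(p,z)))
```

```text
beam far R [-60.1 -21.6]
beam near R [-61.   21.7]
beam far L [ 57.  -21.6]
beam near L [59.2 21.8]
car nearL [-93.4  81.7]
car nearR [-203.5   81.7]
car sideL [-93.6 -52.6]
sideR [-203.8  -52.7]
board L [-65.2 -56.6]
board L2 [-62.9 154.6]
boardR [-202.5  154.7]
```

The carrier is within about 1 mm of the beam's centre line and square to it. Next comes the push along x with both fingers wide, ending in small force-watched steps.

```bash
cat >> h.py <<'E'
RX=rot(R2(B)@np.array([1.,0]))    # tool x (camera) along +x'
E
python3 - <<'E'
from h import *
import cv2
arm.grip(.091)
Z=.0532
arm.move_to(w(-.232,0,.16),RX); print(np.round(arm.current_joint_positions(),1),arm.current_t())
arm.move_l(w(-.232,0,Z),feed=.12)
print(np.round(arm.current_force(),1))
for x in(-.17,-.12,-.085):
    arm.move_l(w(x,0,Z),feed=.06); print(x,np.round(arm.current_force(),1),arm.current_t())
c=eyes.get_calibration("wrist");im=eyes.snapshot("wrist")
np.savez("w3.npz",K=c["intrinsics"],T=c["cam_to_world"])
cv2.imwrite("pics/w3.png",im[:,:,::-1])
E
```

```text
[  1.   10.5 117.8  -0.   51.7  94.6] 14.0167
[ 0.4  0.5 -0.7]
-0.17 [-0.8 -0.1  0.3] 16.2417
-0.12 [-0.9 -0.3  0.5] 17.225
-0.085 [0.2 0.1 0.1] 17.9583
```

View pics/w3.png

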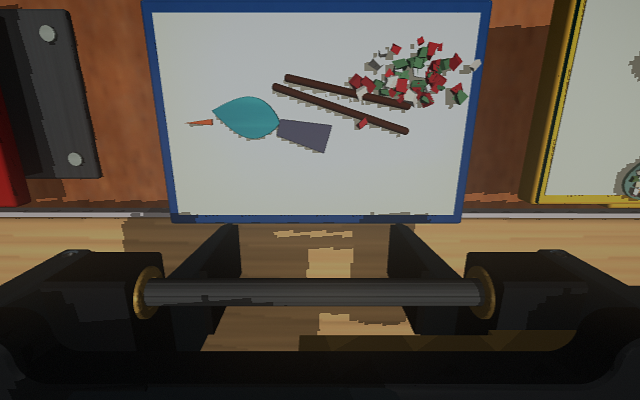

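The carrier is mostly over the beam. Its rear edge, at v=221 from u=172 to 461, is square to the tool and just past the board's edge. Now the final force-watched steps to the stop.

Run:
```python
from h import *
import cv2
Z=.0532;x=-.085;ax=R2(B)@np.array([1.,0])
while x<-.055:
    x+=.001
    arm.move_l(w(x,0,Z),feed=.02)
    f=float(np.dot(arm.current_force()[:2],ax)); print(round(x,4),round(f,1),end="; ")
    if f<-7: break
print(arm.current_t())
arm.move_l(w(x-.03,0,Z),feed=.06)
arm.move_l(w(x-.03,0,.25),feed=.2)
arm.sleep(.1)
c=eyes.get_calibration("wrist");im=eyes.snapshot("wrist")
np.savez("w4.npz",K=c["intrinsics"],T=c["cam_to_world"])
s=eyes.snapshot("side")
cv2.imwrite("pics/w4.png",im[:,:,::-1]);cv2.imwrite("pics/side4.png",s[:,:,::-1])
a=np.vstack([cv2.resize(im[0:230,60:580],(780,345)),cv2.resize(s[130:250,200:461],None,fx=2.1,fy=2.1).copy() if 0 else cv2.copyMakeBorder(cv2.resize(s[140:260,200:460],(550,254)),0,0,0,230,cv2.BORDER_CONSTANT)])
cv2.imwrite("pics/f4.png",a[:,:,::-1]);print(arm.current_t())
```

```text
-0.084 -0.3; -0.083 0.7; -0.082 -4.9; -0.081 -3.5; -0.08 -1.2; -0.079 -2.0; -0.078 -2.1; -0.077 -1.2; -0.076 -1.6; -0.075 -2.6; -0.074 -2.0; -0.073 -2.4; -0.072 -3.0; -0.071 -2.4; -0.07 -2.5; -0.069 -4.5; -0.068 -9.1; 22.2583
24.2417
```

View pics/f4.png

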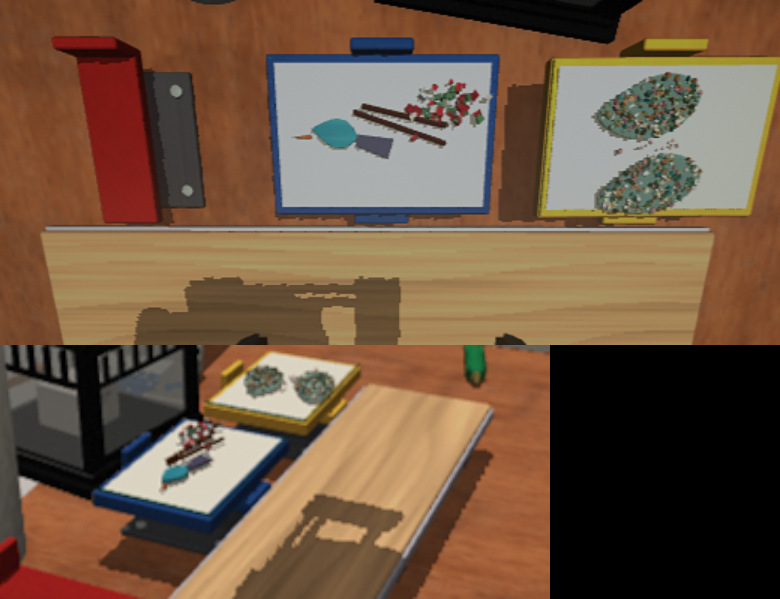

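The final view shows the carrier flat on the blue beam. Its centre (u≈382) matches the beam end (381.5) and stop (382) to within 1 mm. It is square to the board with its front edge against the stop, and the butterfly carrier looks untouched. The gripper is clear of everything.

```bash
python3 -c "
from rig import arm, eyes, job
print(job.sign_off(),arm.current_t())"
```

```text
the job is handed in; nothing more can be done
the job is handed in; nothing more can be done
```

The bird carrier is on the blue stand, centred to within about 1 mm, square, and pushed up against the stop; the butterfly carrier was not touched, and the job was handed in at about 24 s of the 51 s allowed.

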